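# Find the fullest coin tin by heft and hold it up

## Task

Coins for the laundry room are kept in three identical closed tins that stand in a row on the desk pad, and one of them holds far more than the others. Heft all three, one after another from the robot's left to its right so that none is missed: lift each clear of the pad, feel its weight for a moment, and set those you do not keep back down gently and upright in their places. Then hold the heaviest one up, upright and still, about 15 cm above the desk for me to take, and finish while still holding it; drop or tip over no tin, and leave the red bottle, the mirror and the mouse alone.

Things in the scene. Friction and masses are not known exactly. Their poses are not given: they have to be found in the camera images.
- tin_left: the left (the largest y) of three identical closed round tins: teal, gold lid (fixed), blank cream label, 62 mm across (12 flats), 92 mm tall, standing on the desk pad. Origin: centre of its underside; z along its axis. Grip its sides 40 to 65 mm up. Coins inside shift a few mm; in all it weighs 0.16 to 0.29 kg, or 0.41 to 0.53 kg if it is the heaviest, which is any of the three
- tin_middle: the middle (between the other two) of three identical closed round tins: teal, gold lid (fixed), blank cream label, 62 mm across (12 flats), 92 mm tall, standing on the desk pad. Origin: centre of its underside; z along its axis. Grip its sides 40 to 65 mm up. Coins inside shift a few mm; in all it weighs 0.16 to 0.29 kg, or 0.41 to 0.53 kg if it is the heaviest, which is any of the three
- tin_right: the right (the smallest y) of three identical closed round tins: teal, gold lid (fixed), blank cream label, 62 mm across (12 flats), 92 mm tall, standing on the desk pad. Origin: centre of its underside; z along its axis. Grip its sides 40 to 65 mm up. Coins inside shift a few mm; in all it weighs 0.16 to 0.29 kg, or 0.41 to 0.53 kg if it is the heaviest, which is any of the three
- pad: dark grey felt desk pad, 290 by 660 mm, 3 mm thick, fixed flat on the desk top (the desk top is at height 0); the tins stand on it, with their undersides 3 mm up. Origin at the centre of its underside, x and y along its sides
- bottle: bystander: coral-red drinking bottle, 68 mm across with a small carrying loop, 198 mm tall, 0.4 kg, standing at the left of the tins. Origin at the centre of its underside
- mirror: bystander: small bamboo desk mirror, base 95 by 110 mm, leaning panel, 158 mm tall, 0.35 kg, standing at the right of the tins. Origin at the centre of its underside
- mouse: bystander: light grey computer mouse, 108 by 60 mm, 31 mm tall, lying beyond the tins as seen from the robot. Origin at the centre of its underside
Things that resemble listed ones, but are neither listed nor needed, are in the scene too. Leave any blue or green look-alike of the tin_middle alone.

How it is judged:
On the way, in this order (a step that is already met when the one before it is completed fails the run):
1. the left tin is lifted clear of the desk pad by the gripper (underside more than 20 mm above it) and kept up for 0.3 s (height (world z) of tin_left above 0.023 m and contact force between the fingers and tin_left above 1 N and contact force between tin_left and pad below 0.05 N), for 0.3 s.
2. the middle tin is lifted clear of the desk pad by the gripper (underside more than 20 mm above it) and kept up for 0.3 s (height (world z) of tin_middle above 0.023 m and contact force between the fingers and tin_middle above 1 N and contact force between tin_middle and pad below 0.05 N), for 0.3 s.
3. the right tin is lifted clear of the desk pad by the gripper (underside more than 20 mm above it) and kept up for 0.3 s (height (world z) of tin_right above 0.023 m and contact force between the fingers and tin_right above 1 N and contact force between tin_right and pad below 0.05 N), for 0.3 s.
At the end, for the whole second after the job is handed in: One tin is held by the fingers alone, over 100 mm above the desk, tilted under 0.35 rad, still; the other two stand untouched, upright, within 50 mm of their starts, and are the light ones (each presses on the pad with under 3.6 N; the heaviest would with over 4 N) (((height (world z) of tin_left above 0.1 m and contact force between the fingers and tin_left above 1 N and contact force between tin_left and pad below 0.05 N and angle between tin_left's own z axis and vertical below 0.35 rad and linear speed of tin_left below 0.05 m/s and contact force between each of tin_left, the arm, the fingers and tin_middle below 0.05 N and contact force between each of tin_left, the arm, the fingers and tin_right below 0.05 N and contact force between tin_left and bottle below 0.05 N and contact force between tin_left and mirror below 0.05 N and contact force between tin_left and mouse below 0.05 N and contact force between tin_middle and pad between 1 and 3.6 N and distance of each of tin_middle, tin_right from where it was at the start of the episode below 0.05 m and angle between each of tin_middle, tin_right's own z axis and vertical below 0.15 rad and linear speed of each of tin_middle, tin_right below 0.03 m/s and contact force between tin_right and pad between 1 and 3.6 N) or (height (world z) of tin_middle above 0.1 m and contact force between the fingers and tin_middle above 1 N and contact force between tin_middle and pad below 0.05 N and angle between tin_middle's own z axis and vertical below 0.35 rad and linear speed of tin_middle below 0.05 m/s and contact force between each of tin_middle, the arm, the fingers and tin_left below 0.05 N and contact force between each of tin_middle, the arm, the fingers and tin_right below 0.05 N and contact force between tin_middle and bottle below 0.05 N and contact force between tin_middle and mirror below 0.05 N and contact force between tin_middle and mouse below 0.05 N and contact force between tin_left and pad between 1 and 3.6 N and distance of each of tin_left, tin_right from where it was at the start of the episode below 0.05 m and angle between each of tin_left, tin_right's own z axis and vertical below 0.15 rad and linear speed of each of tin_left, tin_right below 0.03 m/s and contact force between tin_right and pad between 1 and 3.6 N) or (height (world z) of tin_right above 0.1 m and contact force between the fingers and tin_right above 1 N and contact force between tin_right and pad below 0.05 N and angle between tin_right's own z axis and vertical below 0.35 rad and linear speed of tin_right below 0.05 m/s and contact force between each of tin_right, the arm, the fingers and tin_left below 0.05 N and contact force between each of tin_right, the arm, the fingers and tin_middle below 0.05 N and contact force between tin_right and bottle below 0.05 N and contact force between tin_right and mirror below 0.05 N and contact force between tin_right and mouse below 0.05 N and contact force between tin_left and pad between 1 and 3.6 N and distance of each of tin_left, tin_middle from where it was at the start of the episode below 0.05 m and angle between each of tin_left, tin_middle's own z axis and vertical below 0.15 rad and linear speed of each of tin_left, tin_middle below 0.03 m/s and contact force between tin_middle and pad between 1 and 3.6 N))); the arm keeps its last pose, push and grip.
It fails at once if a tin is tipped by more than 0.6 rad (angle between any of tin_left, tin_middle, tin_right's own z axis and vertical above 0.6 rad).
It fails at once if a tin is dropped or thrown: it moves faster than 0.6 m/s while the gripper does not touch it ((linear speed of tin_left above 0.6 m/s and contact force between the fingers and tin_left below 0.01 N) or (linear speed of tin_middle above 0.6 m/s and contact force between the fingers and tin_middle below 0.01 N) or (linear speed of tin_right above 0.6 m/s and contact force between the fingers and tin_right below 0.01 N)).
It fails at once if the bottle, the mirror or the mouse is moved by more than 30 mm (distance of any of bottle, mirror, mouse from where it was at the start of the episode above 0.03 m).
It also fails if it takes over 72 s, if anything falls off the work surface, if the arm or the gripper's body presses on something with over 40 N, if the wrist force passes 120 N, or if a joint passes its speed limit or range.

## Robot

A 6-joint arm with a two-finger parallel gripper is mounted at the origin on the work surface. World frame = base frame: x ahead of the robot, y to its left, z up, the work surface at z = 0. Lengths are in m, angles in rad, forces in N, time in s.
With the tool pointing down it reaches from about 0.375 to 0.975 m from the base axis. Payload 3.8 kg.
Tool frame: the origin (TCP) lies on the centre line of the jaws, within the pads' length; the fingertips stand 14 mm ahead of it and the grasp point (between the pads) lies 5 mm behind it; z points along the fingers, y is the line along which they close (so a half turn about z gives the same grasp; the last joint's range is limited). The gripper opens to 85 mm and grips with 20 to 120 N. Pads are 22 mm wide; open, the fingers measure 114 mm over their backs; the gripper's body (76 mm by 85 mm) begins 54 mm behind the grasp point. The pads swing forward as they close: fully open they stand 13 mm farther back than shut.
Start: joints at [-1.198, 0.264, 1.604, -0, 1.274, -0.037], TCP at [0.269, -0.619, 0.245] pointing down, gripper open.
Joint ranges: [-2.63, 2.63], [-0.94, 2.18], [0.31, 2.57], [-1.31, 4.45], [0, 2.66], [-2.55, 2.55]. Speed limits (rad/s): [2.57, 2.57, 3.14, 3.14, 3.14, 3.14].

## Interface

Orientations are given as a rotation vector (axis times angle).
In Python, from workcell import bot, eyes, spot_in gives the robot as it stands.
- The arm moves only by the tool carry_out, never from a script. Its argument "series" is text: rows parted by semicolons, each of 4 numbers parted by spaces: the shift along the world's x, y, z in m, then the turn about the world's z in degrees. In form: tx ty tz roll; .... A call has 1 to 20 rows; each row shifts and turns the commanded pose from where the row before left it; what a row does not reach is not made up. A row lasts 1/8 s, in which the tool goes at most 62.5 mm and 10.7 degrees, less where a joint would pass 70% of its speed; a pose out of reach is approached as far as the arm can. A call is refused whole if a number of a shift passes 0.0625 or a number of a turn 10.7, either way. A call with a gripper value outside its range is refused whole. "jaw" is the gripper command: -1 is shut, 1 is fully open, values between are in proportion, set as the call begins (left out, the last holds). The fingers move at their own pace and stop on an object; "grip_force" is the grip in N (left out, the last holds). Time passes only in rows, so rows that do not move let the fingers close. It gives the time, the measured TCP pose, the force, the opening and the grip force at its end, in the units of the state.
- bot.read_state(): the state, without advancing time (a new reading comes with each control period).
- eyes.read_camera(name): name is "side" or "top" or "wrist"; returns (picture, depth): 480x640x3 uint8, blue, green, red; 480x640 float32, m along the optical axis (not along the pixel's ray), 0 where there is no reading.
- eyes.get_calibration(name): a dict with "K" (3x3 intrinsics, pixels), "position" and "rotation" of the camera in the world; the wrist camera has in their place "T_tool_cam" (4x4, takes a point from camera to tool coordinates, whose origin is the TCP and whose axes are the flange's). Camera axes: x right, y down, z forward; pixel columns grow to the right and rows downward; lengths in m; the calibration is good to about 2 mm. A picture is of the moment at which its call begins: read the wrist's pose just before it. get_calibration takes no time and is no camera call.
- bot.finish_job(): hands the job in; it is judged then, once.
Trained networks look in the newest picture that a camera, given by its name, has taken for a name from the list of things; names that differ only in an ending like _2 or _b are one class to them, and where a whole thing is asked for, a point or a joint stands for the part that bears it (a point fixed in the world has none). Each returns a list of dicts, best first, with "score" (0 to 1); they miss things now and then, are a little off and sometimes report something else, mostly with a low value. They report only what shows in the picture. A call takes as long as a camera call. They do not tell look-alikes from the thing itself.
- spot_in(camera, target): "rect" ([centre column, centre row, width, height] in pixels, round what is visible of it).
The state is a dict: "time": time; "q": joint angles; "joint_vel": joint speeds; "joint_torque": joint torques, N m; "tool_pos": TCP position; "tcp_rot": TCP orientation; "wrist_force": force on the tool from outside, world axes, zero at the start; "torque": the same for the moment, N m; "width": opening from 0.0 (shut) to 1.0 (fully open); "grip_force": force on a finger pad.
Only numpy, scipy, OpenCV 4.12 (cv2) and the standard library are available. Lean on these libraries where they do the work, as an engineer would, in place of code of your own. Each camera call takes 0.05 s, during which the arm holds its last target. There are 200 camera calls.

## Working session

There is one attempt and no reset: what is moved stays moved. The work goes in short steps, Python scripts to look and compute and a tool call to move; the robot and the scene stay as the last step left them, time stands still between calls to the robot, and variables do not carry over. Pictures are saved under pics/ and viewed, at most 10 in all, crops included, and the job is handed in when it is done.

Besides the shell and the picture viewer there is one more tool, called as a command line: name --argument value ..., lists and objects as JSON in quotes. carry_out: Moves the arm, as the interface text tells. Its arguments: {"type":"object","properties":{"series":{"type":"string"},"jaw":{"type":"number"},"grip_force":{"type":"number"}},"required":["series"]}

```bash
mkdir -p pics; cat > h.py <<'E'
import numpy as np, cv2
from workcell import bot, eyes, spot_in
def world(cam,d,u,v):
    c=eyes.get_calibration(cam);K=np.array(c["K"]);p=np.array([(u-K[0,2])/K[0,0],(v-K[1,2])/K[1,1],1])*d
    return np.array(c["rotation"])@p+np.array(c["position"])
E
python3 - <<'E'
from h import *
print(bot.read_state())
for cam in ("top","side"):
    im,d=eyes.read_camera(cam); cv2.imwrite(f"pics/{cam}1.png",im); np.save(f"{cam}.npy",d)
    print(cam,eyes.get_calibration(cam)["position"])
    for t in ("tin_middle","bottle","mirror","mouse"):
        for r in spot_in(cam,t):
            u,v,w,h=r["rect"]; dd=d[int(v),int(u)]
            print(t,round(r["score"],2),np.round(r["rect"]),np.round(world(cam,dd,u,v),3))
E
```

```text
{'time': 0.0, 'q': array([-1.19791533e+00,  2.64740942e-01,  1.60535857e+00,  2.01199448e-05,
        1.27370350e+00, -3.68996047e-02]), 'joint_vel': array([-4.42313576e-04,  2.08852112e-04,  2.38574051e-04,  1.31690367e-03,
       -2.74843236e-05,  7.36626287e-04]), 'joint_torque': array([-2.67145988e-03, -5.15131295e+01, -3.67311466e+01, -6.14605369e-05,
        1.29209019e-02,  2.21896988e-05]), 'tool_pos': array([ 0.26867737, -0.61846806,  0.24397856]), 'tcp_rot': array([-3.07374597e+00, -6.38734537e-01,  5.50360923e-04]), 'wrist_force': array([0.10894347, 0.22428846, 0.07517782]), 'torque': array([0.01418333, 0.03045053, 0.06236435]), 'grip_force': 0.0, 'width': 0.9982248046237477}
top [ 0.42564875 -0.02475258  1.31712111]
tin_middle 0.83 [319. 280.  27.  28.] [0.512 0.062 1.404]
tin_middle 0.81 [290. 242.  25.  27.] [0.465 0.015 1.357]
tin_middle 0.72 [376. 238.  26.  30.] [-0.052 -0.502  0.84 ]
bottle 0.67 [150. 284.  54.  30.] [1.43  0.979 2.321]
bottle 0.47 [320. 266. 234. 110.] [ 0.433 -0.017  1.325]
mirror 0.88 [475. 256.  54.  44.] [-0.453 -0.903  0.439]
mouse 0.73 [344. 183.  24.  36.] [-0.225 -0.675  0.666]
mouse 0.72 [250. 289.  26.  21.] [0.955 0.505 1.847]
side [0.13530686 0.77163586 1.09570624]
tin_middle 0.9 [367. 251.  32.  46.] [-1.108 -0.472 -0.148]
tin_middle 0.7 [358. 192.  24.  42.] [-1.613 -0.977 -0.653]
tin_middle 0.6 [332. 224.  29.  47.] [-1.282 -0.645 -0.321]
tin_middle 0.57 [314. 261.  31.  47.] [-0.954 -0.317  0.007]
bottle 0.56 [262. 404.  39.  75.] [0.017 0.653 0.977]
mirror 0.81 [418. 137.  55.  63.] [-2.287 -1.651 -1.327]
mouse 0.96 [285. 201.  39.  35.] [-1.489 -0.853 -0.528]
```

```bash
sed -i 's/return np.array(c\["rotation"\])@p/return cv2.Rodrigues(np.array(c["rotation"],float))[0]@p/' h.py
python3 - <<'E'
from h import *
print(eyes.get_calibration("top"))
for cam,L in (("top",[(319,280),(290,242),(376,238),(150,284),(475,256),(344,183),(250,289)]),("side",[(367,251),(358,192),(332,224),(314,261),(262,404),(418,137),(285,201)])):
    d=np.load(cam+".npy")
    for u,v in L: print(cam,u,v,np.round(world(cam,d[v,u],u,v),3))
a=cv2.imread("pics/top1.png")[130:350,90:530]; b=cv2.imread("pics/side1.png")[90:470,220:480]
a=cv2.resize(a,None,fx=1.8,fy=1.8,interpolation=2);cv2.imwrite("pics/t.png",a);cv2.imwrite("pics/s.png",cv2.resize(b,None,fx=1.5,fy=1.5,interpolation=2))
E
```

```text
{'K': array([[460.06733023,   0.        , 318.24805491],
       [  0.        , 460.06733023, 234.34590404],
       [  0.        ,   0.        ,   1.        ]]), 'position': array([ 0.42564875, -0.02475258,  1.31712111]), 'rotation': array([-2.12988255,  2.13870597, -0.13337832])}
top 319 280 [0.485 0.001 0.092]
top 290 242 [0.587 0.079 0.096]
top 376 238 [ 0.596 -0.152  0.095]
top 150 284 [0.473 0.421 0.174]
top 475 256 [ 0.541 -0.392  0.159]
top 344 183 [ 0.766 -0.07   0.03 ]
top 250 289 [0.462 0.183 0.099]
side 367 251 [0.483 0.033 0.09 ]
side 358 192 [ 0.594 -0.13   0.079]
side 332 224 [ 0.595 -0.004  0.082]
side 314 261 [0.574 0.112 0.083]
side 262 404 [0.457 0.471 0.155]
side 418 137 [ 0.557 -0.402  0.072]
side 285 201 [ 0.766 -0.055  0.026]
```

View pics/t.png

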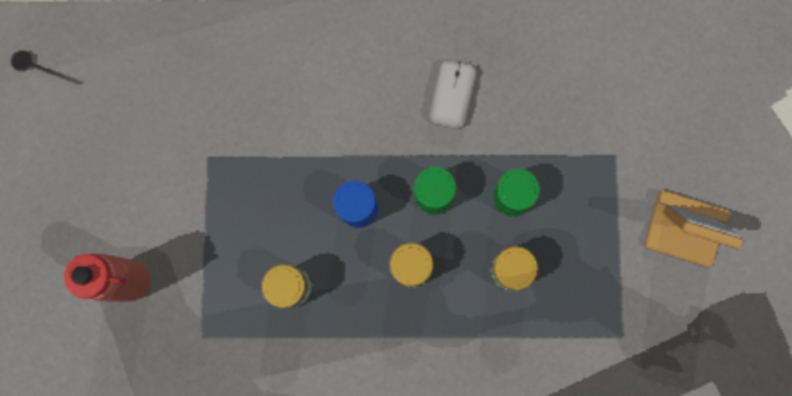

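View pics/s.png

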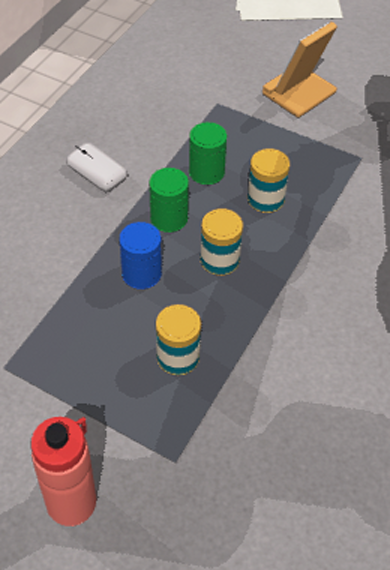

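The two views show three gold-lidded tins at top pixels (248,289), (318,277) and (376,279). The look-alikes are blue at (287,243) and green at (332,235) and (377,237), all plain and without labels, about 0.1 m beyond the tins. I choose the gold-lidded tins with the cream labels, and will measure the lids by colour.

```bash
python3 - <<'E'
from h import *
im=cv2.imread("pics/top1.png");d=np.load("top.npy");hsv=cv2.cvtColor(im,cv2.COLOR_BGR2HSV)
m=cv2.inRange(hsv,(15,120,90),(32,255,255));m[:,420:]=0
n,_,st,ce=cv2.connectedComponentsWithStats(m)
for i in range(1,n):
    if st[i,4]>100:
        u,v=ce[i];print(st[i],np.round(ce[i],1),np.round(world("top",d[int(v),int(u)],u,v),3))
for n,u,v in (("blue",287,241),("g1",332,235),("g2",377,236)): print(n,np.round(world("top",d[v,u],u,v),3))
c=im[215:310,225:405];cv2.imwrite("pics/c.png",cv2.resize(c,None,fx=4,fy=4,interpolation=2))
print(bot.read_state()["tcp_rot"],cv2.Rodrigues(bot.read_state()["tcp_rot"])[0].round(3))
E
```

```text
[   0  224   46   85 2724] [ 18.5 267.2] [0.527 0.853 0.035]
[307 265  24  24 445] [318.2 276.5] [0.494 0.003 0.094]
[365 267  24  24 449] [376.3 278.3] [ 0.489 -0.15   0.094]
[236 277  24  24 446] [247.3 288.5] [0.463 0.191 0.097]
blue [0.59  0.087 0.096]
g1 [ 0.605 -0.034  0.096]
g2 [ 0.601 -0.154  0.098]
[-3.07580417e+00 -6.39243445e-01  7.01891851e-07] [[ 0.917  0.398 -0.   ]
 [ 0.398 -0.917  0.   ]
 [ 0.    -0.    -1.   ]]
```

View pics/c.png

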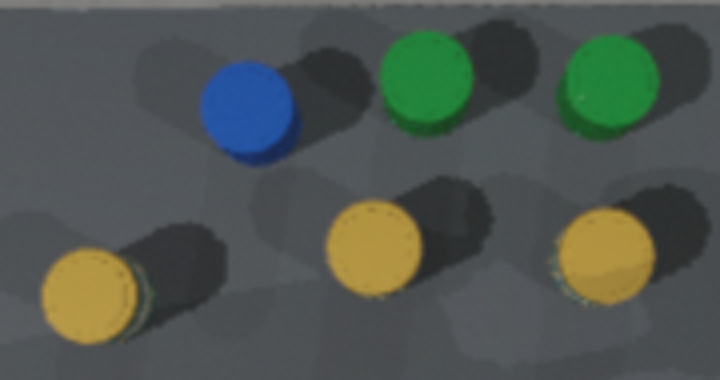

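The crop shows the three gold lids with teal and cream rims just visible at crop (90,296), (374,247) and (606,256). The blue and green cans are clearly separate behind them. Moving over the left tin, jaws along y.

carry_out --series "0.006 0.025 0 -0.7; 0.012 0.0505 0 -1.5; 0.012 0.0505 0 -1.5; 0.012 0.0505 0 -1.5; 0.012 0.0505 0 -1.5; 0.012 0.0505 0 -1.5; 0.012 0.0505 0 -1.5; 0.012 0.0505 0 -1.5; 0.012 0.0505 0 -1.5; 0.012 0.0505 0 -1.5; 0.012 0.0505 0 -1.5; 0.012 0.0505 0 -1.5; 0.012 0.0505 0 -1.5; 0.012 0.0505 0 -1.5; 0.012 0.0505 0 -1.5; 0.012 0.0505 0 -1.5; 0.008 0.025 0 -0.3; 0 0 0 0; 0 0 0 0" --jaw 1 --grip_force 40

```text
time: 2.88
tool_pos: [0.4626, 0.1878, 0.2452]
tcp_rot: [3.141, -0.0, -0.001]
wrist_force: [-0.8, -0.2, -0.1]
width: 1.001
grip_force: 0.0
```

```bash
cat > w.py <<'E'
from h import *
s=bot.read_state();im,d=eyes.read_camera("wrist");c=eyes.get_calibration("wrist");T=np.array(c["T_tool_cam"]);K=np.array(c["K"])
R=cv2.Rodrigues(s["tcp_rot"])[0]
print("q",s["q"].round(2),"rot",np.degrees(np.arctan2(R[1,0],R[0,0])).round(1),R[:,2].round(3),"p",s["tool_pos"].round(4),"F",s["wrist_force"].round(2),"w",round(s["width"],3))
o=R@T[:3,3]+s["tool_pos"]; 
m=cv2.inRange(cv2.cvtColor(im,cv2.COLOR_BGR2HSV),(15,120,60),(32,255,255))
n,_,st,ce=cv2.connectedComponentsWithStats(m)
for i in range(1,n):
    if st[i,4]>800:
        u,v=ce[i];r=R@T[:3,:3]@np.array([(u-K[0,2])/K[0,0],(v-K[1,2])/K[1,1],1])
        print(st[i],"lid",(o+r*(0.095-o[2])/r[2]).round(4), "depth z",(o+r*d[int(v),int(u)]).round(4))
import sys
if len(sys.argv)>1: cv2.imwrite("pics/"+sys.argv[1],im)
E
python3 w.py w1.png
```

```text
q [ 0.34 -0.07  1.97 -0.    1.24  1.91] rot -0.0 [-0.    -0.001 -1.   ] p [0.4626 0.1878 0.2452] F [-0.78 -0.18 -0.11] w 1.001
[ 501  146   87   78 5244] lid [0.4968 0.0063 0.095 ] depth z [0.497  0.0074 0.0967]
[ 278  185   75   74 4313] lid [0.4655 0.1908 0.095 ] depth z [0.4659 0.1908 0.0968]
```

View pics/w1.png

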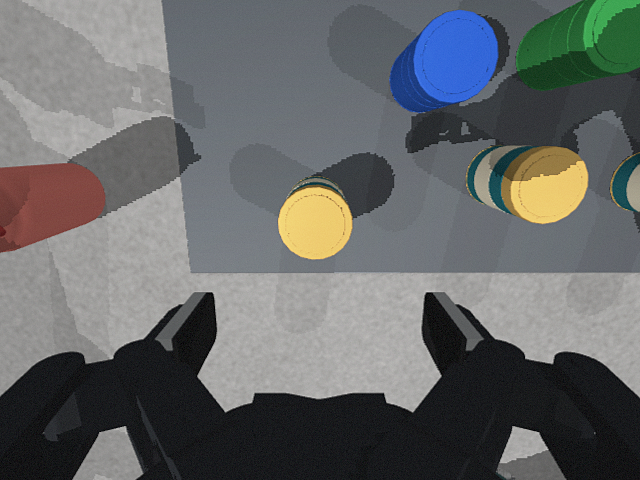

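The wrist view shows the left tin at (315,221), centred between the open jaws, with the bottle well clear on the left. Going down and gripping.

carry_out --series "0.002 0.003 -0.02 0; 0 0 -0.03 0; 0 0 -0.03 0; 0 0 -0.03 0; 0 0 -0.03 0; 0 0 -0.025 0; 0 0 -0.02 0; 0 0 -0.01 0; 0 0 0 0; 0 0 0 0"

```text
time: 4.18
tool_pos: [0.4657, 0.1914, 0.0513]
tcp_rot: [-3.141, 0.001, -0.002]
wrist_force: [0.3, 0.4, -0.4]
width: 0.996
grip_force: 0.0
```

carry_out --series "0 0 0 0; 0 0 0 0; 0 0 0 0; 0 0 0 0; 0 0 0 0; 0 0 0 0; 0 0 0 0; 0 0 0 0" --jaw -1 --grip_force 40

```text
time: 5.18
tool_pos: [0.4658, 0.1912, 0.0517]
tcp_rot: [3.141, 0.0, 0.003]
wrist_force: [-1.2, -3.4, 5.6]
width: 0.737
grip_force: 39.3
```

carry_out --series "0 0 0.005 0; 0 0 0.01 0; 0 0 0.015 0; 0 0 0.015 0; 0 0 0.01 0; 0 0 0.005 0; 0 0 0 0; 0 0 0 0; 0 0 0 0; 0 0 0 0; 0 0 0 0; 0 0 0 0; 0 0 0 0; 0 0 0 0"

```text
time: 6.92
tool_pos: [0.465, 0.1914, 0.1103]
tcp_rot: [-3.142, 0.001, -0.0]
wrist_force: [0.4, -0.1, -2.8]
width: 0.733
grip_force: 40.4
```

```bash
cat > f.py <<'E'
from h import *
F=[]
for i in range(4):
    eyes.read_camera("wrist");s=bot.read_state();F.append(np.r_[s["wrist_force"],s["torque"]])
print(np.mean(F,0).round(2),np.std(F,0).round(2),s["tool_pos"].round(4),s["width"],s["grip_force"])
E
python3 f.py
```

```text
[-0.07 -0.09 -2.4  -0.   -0.   -0.02] [0.5  0.24 0.37 0.02 0.03 0.01] [0.4649 0.1914 0.1103] 0.7359397517093355 40.411568619310856
```

Left ≈ 2.4 N (0.25 kg): a light one. Setting it back.

carry_out --series "0 0 -0.01 0; 0 0 -0.015 0; 0 0 -0.015 0; 0 0 -0.01 0; 0 0 -0.005 0; 0 0 -0.003 0; 0 0 -0.002 0; 0 0 0 0; 0 0 0 0; 0 0 0 0"

```text
time: 8.38
tool_pos: [0.4651, 0.1914, 0.0518]
tcp_rot: [3.142, -0.0, -0.0]
wrist_force: [-4.4, -1.7, 6.1]
width: 0.738
grip_force: 41.0
```

carry_out --series "0 0 0 0; 0 0 0 0; 0 0 0 0; 0 0 0 0; 0 0 0 0; 0 0 0.01 0; 0 0 0.02 0; 0 0 0.03 0; 0 0 0.03 0; 0 0 0.03 0; 0 0 0.03 0; 0 0 0.02 0; 0 0 0 0" --jaw 1

```text
time: 10.0
tool_pos: [0.4664, 0.1919, 0.223]
tcp_rot: [-3.14, 0.001, -0.008]
wrist_force: [-0.1, -0.5, -0.1]
width: 1.002
grip_force: 0.0
```

carry_out --series "0.003 -0.02 0 0; 0.003 -0.03 0 0; 0.004 -0.03 0 0; 0.005 -0.03 0 0; 0.005 -0.03 0 0; 0.005 -0.03 0 0; 0.005 -0.017 0 0; 0 0 0 0; 0 0 0 0; 0 0 0 0"

```text
time: 11.25
tool_pos: [0.4948, 0.0053, 0.2202]
tcp_rot: [-3.141, -0.001, 0.0]
wrist_force: [-0.7, 0.0, 0.2]
width: 1.003
grip_force: 0.0
```

```bash
python3 w.py; python3 f.py
```

```text
q [-0.04 -0.06  2.01  0.    1.2   1.53] rot 0.0 [-0.  0. -1.] p [0.4948 0.0053 0.2202] F [-0.68  0.01  0.22] w 1.003
[ 283  189   82   82 4836] lid [0.497  0.0006 0.095 ] depth z [0.4973 0.0006 0.0965]
[ 476  197   89   81 5500] lid [ 0.4919 -0.1482  0.095 ] depth z [ 0.4922 -0.1475  0.0961]
[  44  229   89   77 1032] lid [0.4778 0.167  0.095 ] depth z [0.4777 0.1672 0.0947]
[ 0.18  0.12 -0.15  0.01  0.01 -0.03] [0.21 0.34 0.15 0.01 0.04 0.02] [0.4949 0.0048 0.2203] 0.9986687091479864 0.0
```

carry_out --series "0.001 -0.003 -0.015 0; 0 0 -0.03 0; 0 0 -0.03 0; 0 0 -0.03 0; 0 0 -0.03 0; 0 0 -0.02 0; 0 0 -0.014 0; 0 0 0 0; 0 0 0 0"

```text
time: 12.62
tool_pos: [0.4966, 0.0013, 0.0518]
tcp_rot: [3.142, -0.001, 0.002]
wrist_force: [0.7, 0.8, -0.2]
width: 1.0
grip_force: 0.0
```

carry_out --series "0 0 0 0; 0 0 0 0; 0 0 0 0; 0 0 0 0; 0 0 0 0; 0 0 0 0; 0 0 0 0; 0 0 0 0" --jaw -1

```text
time: 13.62
tool_pos: [0.4969, 0.0017, 0.0527]
tcp_rot: [-3.141, 0.001, -0.003]
wrist_force: [-1.3, 1.7, 6.4]
width: 0.727
grip_force: 40.6
```

carry_out --series "0 0 0.005 0; 0 0 0.01 0; 0 0 0.015 0; 0 0 0.015 0; 0 0 0.01 0; 0 0 0.005 0; 0 0 0 0; 0 0 0 0; 0 0 0 0; 0 0 0 0; 0 0 0 0; 0 0 0 0; 0 0 0 0; 0 0 0 0"

```text
time: 15.38
tool_pos: [0.4959, 0.0014, 0.1113]
tcp_rot: [3.142, -0.001, 0.0]
wrist_force: [-0.0, 0.3, -3.0]
width: 0.726
grip_force: 40.1
```

```bash
python3 f.py
```

```text
[-0.53  0.15 -2.1  -0.   -0.02  0.01] [0.79 0.31 0.11 0.02 0.03 0.02] [0.4959 0.0014 0.1113] 0.7256589159579891 40.058308616280556
```

Middle ≈ 2.2 N: also light. Set back, then the right one.

carry_out --series "0 0 -0.01 0; 0 0 -0.015 0; 0 0 -0.015 0; 0 0 -0.01 0; 0 0 -0.005 0; 0 0 -0.003 0; 0 0 -0.002 0; 0 0 0 0; 0 0 0 0; 0 0 0 0"

```text
time: 16.82
tool_pos: [0.4963, 0.0014, 0.0527]
tcp_rot: [-3.142, 0.001, -0.001]
wrist_force: [-3.5, 1.0, 6.2]
width: 0.728
grip_force: 40.9
```

carry_out --series "0 0 0 0; 0 0 0 0; 0 0 0 0; 0 0 0 0; 0 0 0 0; 0 0 0.01 0; 0 0 0.02 0; 0 0 0.03 0; 0 0 0.03 0; 0 0 0.03 0; 0 0 0.03 0; 0 0 0.02 0; 0 0 0 0" --jaw 1

```text
time: 18.45
tool_pos: [0.4975, 0.0014, 0.224]
tcp_rot: [3.141, -0.0, 0.008]
wrist_force: [0.7, -0.4, -0.8]
width: 1.003
grip_force: 0.0
```

carry_out --series "0 -0.02 0 0; -0.002 -0.03 0 0; -0.002 -0.03 0 0; 0 -0.03 0 0; 0 -0.025 0 0; 0 -0.016 0 0; 0 0 0 0; 0 0 0 0; 0 0 0 0"

```text
time: 19.58
tool_pos: [0.4919, -0.1488, 0.2212]
tcp_rot: [-3.141, -0.001, 0.0]
wrist_force: [0.3, 0.2, -0.6]
width: 1.001
grip_force: 0.0
```

```bash
python3 w.py
```

```text
q [-0.34 -0.03  1.97  0.    1.2   1.23] rot 0.0 [-0.  0. -1.] p [ 0.4919 -0.1488  0.2212] F [ 0.31  0.24 -0.56] w 1.001
[ 538   78  102  132 8550] lid [ 0.5571 -0.349   0.095 ] depth z [ 0.5564 -0.4116  0.0148]
[ 82 186  89  80 878] lid [ 0.5068 -0.0211  0.095 ] depth z [ 0.5066 -0.0205  0.0939]
[ 283  193   81   81 5014] lid [ 0.4912 -0.1523  0.095 ] depth z [ 0.4915 -0.1523  0.0963]
```

carry_out --series "-0.001 -0.003 -0.015 0; 0 0 -0.03 0; 0 0 -0.03 0; 0 0 -0.03 0; 0 0 -0.03 0; 0 0 -0.02 0; 0 0 -0.015 0; 0 0 0 0; 0 0 0 0"

```text
time: 20.75
tool_pos: [0.4915, -0.1528, 0.0518]
tcp_rot: [3.141, -0.0, 0.002]
wrist_force: [0.8, -0.7, 0.1]
width: 0.995
grip_force: 0.0
```

carry_out --series "0 0 0 0; 0 0 0 0; 0 0 0 0; 0 0 0 0; 0 0 0 0; 0 0 0 0; 0 0 0 0; 0 0 0 0" --jaw -1 --grip_force 50

```text
time: 21.75
tool_pos: [0.492, -0.1524, 0.0529]
tcp_rot: [-3.141, 0.001, -0.004]
wrist_force: [-1.7, 3.2, 4.9]
width: 0.723
grip_force: 49.5
```

carry_out --series "0 0 0.005 0; 0 0 0.01 0; 0 0 0.015 0; 0 0 0.015 0; 0 0 0.01 0; 0 0 0.005 0; 0 0 0 0; 0 0 0 0; 0 0 0 0; 0 0 0 0; 0 0 0 0; 0 0 0 0; 0 0 0 0; 0 0 0 0"

```text
time: 23.5
tool_pos: [0.491, -0.1526, 0.1113]
tcp_rot: [3.142, -0.001, 0.0]
wrist_force: [-0.0, 0.0, -4.2]
width: 0.726
grip_force: 50.6
```

```bash
python3 f.py
```

```text
[-0.23 -0.45 -4.93  0.    0.01  0.  ] [0.31 0.41 0.54 0.01 0.02 0.02] [ 0.4909 -0.1526  0.1113] 0.7277323285076779 50.57841360569
```

Right ≈ 4.9 N: the heaviest. Raising its underside to about 0.15 m (currently about 0.062 m).

carry_out --series "0 0 0.005 0; 0 0 0.015 0; 0 0 0.02 0; 0 0 0.02 0; 0 0 0.015 0; 0 0 0.01 0; 0 0 0.003 0; 0 0 0 0; 0 0 0 0; 0 0 0 0; 0 0 0 0; 0 0 0 0; 0 0 0 0; 0 0 0 0; 0 0 0 0"

```text
time: 25.58
tool_pos: [0.4909, -0.1526, 0.1993]
tcp_rot: [3.142, -0.001, 0.0]
wrist_force: [0.2, -0.2, -5.0]
width: 0.728
grip_force: 50.7
```

```bash
python3 f.py; python3 - <<'E'
from h import *
im,d=eyes.read_camera("side");cv2.imwrite("pics/e.png",cv2.resize(im[90:470,220:480],None,fx=1.5,fy=1.5,interpolation=2))
E
```

```text
[ 0.25  0.35 -4.63 -0.02 -0.02  0.  ] [0.35 0.6  0.68 0.02 0.02 0.02] [ 0.4909 -0.1526  0.1993] 0.7235508396604378 50.7230416405946
```

View pics/e.png

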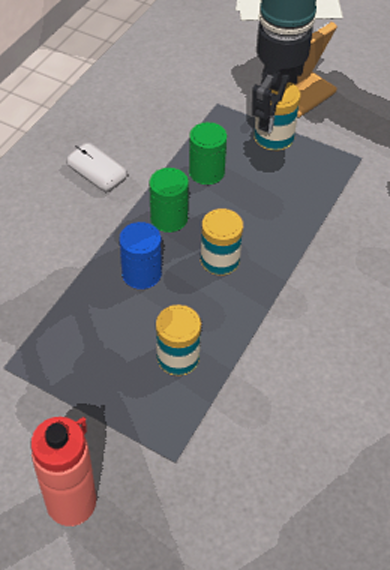

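The view shows the right tin held upright at about (278,120). The other two stand in their places at (221,240) and (178,340), and the bystanders haven't moved.

```bash
python3 -c "
from h import *
print(bot.finish_job())"
```

```text
the job is handed in; nothing more can be done
None
```

I hefted all three tins from left to right: about 2.4 N (left), 2.1 N (middle) and 4.9 N (right). The right one is the heaviest and is held upright and still about 15 cm above the desk; the other two are back in their places, and the job is handed in (no verdict was returned).

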